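# Start a spin on the bench mini centrifuge

## Task

The loaded mini centrifuge stands open and switched off: start a spin. With the fingertips, first press the raised near end of its power rocker until it flips to on, then push the open lid down until it is fully shut, then press the large square start key all the way in and let it spring back. Leave the two small round time keys alone, do not lift the lid any wider, and do not grasp, lift or shift the things standing around the machine.

Things in the scene. Friction and masses are not known exactly. Their poses are not given: they have to be found in the camera images.
- centrifuge: bench mini centrifuge, white plastic, fixed to the bench: 235 deep (x) x 190 wide (y), 121 high with the lid shut. Origin: centre of its underside; x points from its front (control panel, facing the robot) to its rear (lid hinge), y to the left seen from the robot, z up. Behind the panel is a deck 85 high with a round bowl and rotor, covered by the lid when shut
- panel_middle (a point): middle of the control panel, the front 84 of the machine, which slopes up to the rear at 0.21 rad (12 degrees); at x -76, z 65 in the centrifuge frame. In a row across it from +y to -y: black power rocker (y +66), round time-up key (+22), round time-down key (-20), large square start key (-66); a dark blank display lies behind the round keys
- rocker (a joint): power rocker, black plastic, 38 long (front to back) x 24 wide, standing about 9 proud of the panel at its middle, pivoted across its middle. 0 = off (its end nearer the robot is raised), 0.34 rad = on (near end down). It snaps over past the middle, 0.17, and stays; about 3 N at the raised end
- rocker_raised_end (a point): point on the top face of the rocker, on its centre line, 13 from the middle towards the near (raised) end; it moves with the rocker, sinking about 4 when it flips; pressing straight down works too
- lid (a joint): lid angle: 0 = fully shut, grows as its front edge rises, stop at 1.45 rad; found half open. A stiff hinge holds it wherever it is left; a push of about 1 N at the front edge moves it
- lid_front (a point): middle of the upper front edge of the lid. The lid is a dark grey box-shaped cover, 138 from hinge to front edge, 150 wide, 34 high, flat on top, hollow below, with a 9 tab low at its front. Shut, this point is at x -30, z 121 in the centrifuge frame; the flat top runs 138 back from it to the rear
- lid_hinge (a point): middle of the lid's hinge axis (along the centrifuge's y), at x 108, z 87 in the centrifuge frame; the lid's flat top lies 34 above the axis when shut
- start_key (a joint): start key: 0 = out, 0.005 m = fully in; moves square to the panel, springs back, 1.5 N to start and 5 N fully in
- start_top (a point): centre of the top face of the start key, a white square key 28 x 28 standing 9 proud of the panel, parallel to it; the only square key
- time_up_key (a joint): time-up key: 0 = out, 0.004 m = fully in; a spring key not to be pressed
- time_down_key (a joint): time-down key: 0 = out, 0.004 m = fully in; a spring key not to be pressed
- time_up_top (a point): centre of the top of the time-up key, a white round key 18 in diameter standing 7.5 proud of the panel
- time_down_top (a point): centre of the top of the time-down key, a white round key 18 in diameter standing 7.5 proud of the panel
- tube_rack: loose black tube rack beside the machine, 85 x 125 x 36 high, origin at the centre of its underside; leave it alone
- blood_tube: capped blood tube standing in the rack, 17 in diameter at its cap, 80 long, its top 86 above the bench; origin at the centre of its foot; leave it alone
- tip_box: loose orange pipette-tip box with a clear lid, on the other side of the machine, 85 x 120 x 66 high, origin at the centre of its underside; leave it alone
- tube_cap: loose purple tube cap standing on the bench in front of the machine, 17 in diameter, 18 high, origin at the centre of its underside; leave it alone

How it is judged:
By the outcome, as a careful person would: the job done as asked, in the order asked, and still so for the second after the job is handed in, with the robot touching nothing.
It also fails if it takes over 50 s, if anything falls off the work surface, if the arm or the gripper's body presses on something with over 40 N, if the wrist force passes 120 N, or if a joint passes its speed limit or range.

## Robot

A 7-joint arm with a two-finger parallel gripper is mounted at the origin on the work surface. World frame = base frame: x ahead of the robot, y to its left, z up, the work surface at z = 0. Lengths are in m, angles in rad, forces in N, time in s.
With the tool pointing down it reaches from about 0.35 to 0.9 m from the base axis. Payload 7.2 kg.
Tool frame: the origin (TCP) lies midway between the tips of the shut fingers; the grasp point (between the pads) lies 19 mm behind it (env.hold_point_z is the distance from the TCP to the grasp point, in m); z points along the fingers, y is the line along which they close (so a half turn about z gives the same grasp; the last joint's range is limited). The gripper opens to 85 mm and grips with 20 to 120 N. Pads are 22 mm wide; open, the fingers measure 114 mm over their backs; the gripper's body (76 mm by 85 mm) begins 54 mm behind the grasp point. The pads swing forward as they close: fully open they stand 13 mm farther back than shut.
Start: joints at [-1.375, 0.411, -0.013, 1.596, 0.006, 1.134, -0.082], TCP at [0.163, 0.603, 0.231] pointing down, gripper open.
Joint ranges: [-2.95, 2.95], [-0.29, 1.99], [-1.47, 1.44], [0.14, 2.54], [-1.03, 4.17], [0.13, 1.85], [-2.86, 2.86]. Speed limits (rad/s): [2.39, 2.39, 3.01, 3.01, 3.14, 3.14, 3.14].

## Interface

Orientations are given as a rotation vector (axis times angle).
In Python, from workcell import env gives the robot as it stands. The module is installed in compiled form; this text tells all that it offers.
- The arm moves only by the shell command python3 -m inch 'ROWS' [FORCE]. ROWS is JSON, a list that holds one entry, the list of rows, each a list of 7 numbers: the turn, a rotation vector about the tool's x, y, z scaled (see below), then the shift along the tool's x, y, z scaled (see below), then the opening, from -1 (shut) to 1 (fully open). A call has 1 to 12 rows; each row is the pose to reach, as a shift and turn from the pose commanded when the call began, along the tool's axes at that moment; what a row does not reach only later rows make up. The controller multiplies each number of a shift by 0.25 m and each number of a turn by 90 degrees. A row lasts 1/12 s, in which the tool goes at most 41.7 mm and 7.16 degrees, less where a joint would pass 70% of its speed; a pose out of reach is approached as far as the arm can. A call with a number of a shift or a turn outside -1 to 1 is refused whole. A call with a gripper value outside its range is refused whole. The fingers move at their own pace and stop on an object; FORCE is the grip in N (left out, the last holds). Time passes only in rows, so rows that repeat a pose let the fingers close. It gives the time, the measured TCP pose, the force, the opening and the grip force at its end, in the units of the state.
- env.observe(): the state, without advancing time (a new reading comes with each control period).
- env.capture(name): name is "scene" or "top" or "wrist"; returns a dict with "color" (400x640x3 uint8, red, green, blue), "range_z" (400x640 float32, m along the optical axis (not along the pixel's ray), 0 where there is no reading), "fx", "fy", "cx", "cy" (pixels), "dist_coeffs" ([k1, k2, p1, p2, k3] as OpenCV has them; the pictures are not rectified), "xyz" and "rotation" of the camera in the world. Camera axes: x right, y down, z forward; pixel columns grow to the right and rows downward; lengths in m; the calibration is good to about 2 mm. A picture is of the moment at which its call begins.
- env.sign_off(): hands the job in; it is judged then, once.
The state is a dict: "clock": time; "joint_pos": joint angles; "joint_vel": joint speeds; "effort": joint torques, N m; "ee_pos": TCP position; "ee_rot": TCP orientation; "force": force on the tool from outside, world axes, zero at the start; "wrist_torque": the same for the moment, N m; "finger_gap": opening from 0.0 (shut) to 1.0 (fully open); "gripper_force": force on a finger pad.
Only numpy, scipy, OpenCV 4.12 (cv2) and the standard library are available. Lean on these libraries where they do the work, as an engineer would, in place of code of your own. Each camera call takes 0.05 s, during which the arm holds its last target. There are 200 camera calls.

## Working session

There is one attempt and no reset: what is moved stays moved. The work goes in short steps, Python scripts to look and compute and a shell command to move; the robot and the scene stay as the last step left them, time stands still between calls to the robot, and variables do not carry over. Pictures are saved under pics/ and viewed, at most 10 in all, crops included, and the job is handed in when it is done.

```bash
mkdir -p pics; cat > h.py <<'E'
import numpy as np, cv2
from workcell import env
from scipy.spatial.transform import Rotation as R
def rot(r):
    r=np.array(r,float)
    return r if r.shape==(3,3) else (R.from_rotvec(r).as_matrix() if r.size==3 else R.from_quat(r).as_matrix())
def pts(c,uv,z=None):
    "world points from pixels; by range, or on plane z"
    uv=np.array(uv,float).reshape(-1,1,2)
    K=np.array([[c['fx'],0,c['cx']],[0,c['fy'],c['cy']],[0,0,1]])
    n=cv2.undistortPoints(uv,K,np.array(c['dist_coeffs'],float))[:,0]
    d=np.c_[n,np.ones(len(n))]; Rm=rot(c['rotation']); o=np.array(c['xyz'])
    if z is None:
        i=uv[:,0].round().astype(int); k=c['range_z'][i[:,1],i[:,0]]
        return o+(d*k[:,None])@Rm.T
    w=d@Rm.T; return o+w*((z-o[2])/w[:,2])[:,None]
E
python3 - <<'E'
from h import *
import pickle
s=env.observe(); print(s)
for n in("scene","top"):
    c=env.capture(n); cv2.imwrite(f"pics/{n}1.png",c['color'][:,:,::-1]); pickle.dump(c,open(n+'.pkl','wb'))
    print(n,c['xyz'],np.array(c['rotation']).round(3).tolist(),c['fx'],(c['range_z']>0).mean())
E
```

```text
{'clock': 0.0, 'joint_pos': array([-1.37520836,  0.41190321, -0.01274228,  1.59707735,  0.00559546,
        1.13430615, -0.08218969]), 'joint_vel': array([ 8.35910967e-04,  1.70032795e-04,  4.56831622e-04, -2.51525123e-05,
        7.30442428e-04, -4.21962471e-05, -1.37870914e-04]), 'effort': array([ 6.39087975e-04, -6.00616622e+01,  6.82621747e-01, -2.99425703e+01,
        1.39513775e-02,  1.01849178e-02,  1.61488572e-05]), 'ee_pos': array([0.16285031, 0.60287508, 0.23043722]), 'ee_rot': array([-4.13046492e-01, -3.11420247e+00,  2.59867856e-03]), 'force': array([ 0.08492915,  1.25105924, -0.29366245]), 'wrist_torque': array([-0.03477092,  0.01352315,  0.01559323]), 'gripper_force': 0.0, 'finger_gap': 0.9989188004570453}
scene [1.04670239 0.26409645 0.62648969] [-1.428, -2.132, 0.91] 364.67970910754667 0.99587890625
top [0.4673746  0.04723298 1.23583507] [-2.186, 2.207, -0.032] 488.6561514135669 0.99594140625
```

View pics/scene1.png

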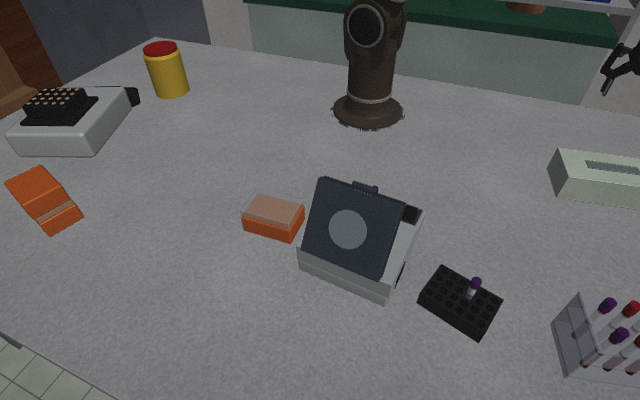

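View pics/top1.png

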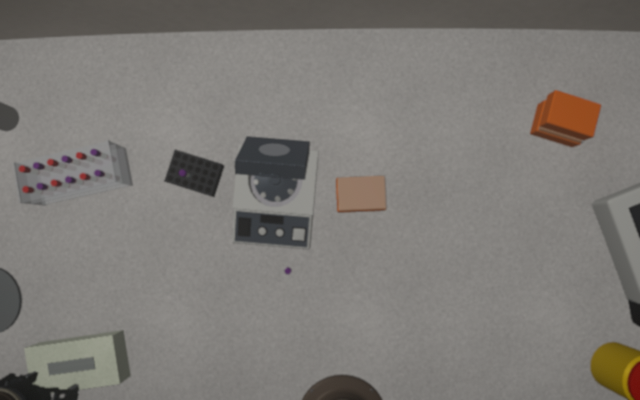

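Top view: machine at about (275,195), with the rocker at (244,228), round keys at (262,231) and (279,232), start key at (299,234) and cap at (288,270). The scene view shows the lid half open, with the rack on the left and the tip box on the right.

```bash
python3 - <<'E'
from h import *
import pickle
c=pickle.load(open('top.pkl','rb')); im=c['color']
x0,y0=225,125
cr=cv2.resize(im[y0:285,x0:335],None,fx=5,fy=5)[:,:,::-1][:600]
cr=cv2.resize(im[205:280,225:325],None,fx=8,fy=8,interpolation=cv2.INTER_CUBIC)[:,:,::-1]
cv2.imwrite('pics/crop1.png',cr)
g=cv2.cvtColor(im,cv2.COLOR_RGB2GRAY)
sub=(g[218:243,252:306]>120).astype(np.uint8)
n,l,st,ce=cv2.connectedComponentsWithStats(sub)
for i in range(1,n):
    if st[i,4]>15:
        uv=ce[i]+[252,218]; print('key',uv,st[i], pts(c,uv)[0].round(4))
for nm,uv in dict(rocker=(244,228),up=(262,231),dn=(279,232),start=(299,234),cap=(288,270),rack=(200,180),box=(360,193),frontL=(235,243),frontR=(311,247),lidfrontL=(246,138),lidfrontR=(308,142),lidT=(275,150)).items(): print(nm,pts(c,uv)[0].round(4))
E
```

```text
key [261.56 230.6 ] [ 7 10  6  6 25] [0.4749 0.1889 0.0755]
key [298.07368421 233.67368421] [41 11 11 10 95] [0.4668 0.1023 0.0707]
key [279.09090909 232.09090909] [25 12  5  5 22] [0.471  0.1476 0.0705]
rocker [0.4815 0.2306 0.0767]
up [0.474  0.1878 0.0755]
dn [0.4712 0.1478 0.0705]
start [0.466  0.1    0.0709]
cap [0.3767 0.1306 0.0182]
rack [0.6023 0.3471 0.0336]
box [ 0.563  -0.0469  0.0659]
frontL [0.4446 0.2656 0.0017]
frontR [ 0.4328  0.0732 -0.0014]
lidfrontL [0.6883 0.2183 0.1224]
lidfrontR [0.6787 0.0756 0.1139]
lidT [0.6508 0.1467 0.1723]
```

View pics/crop1.png

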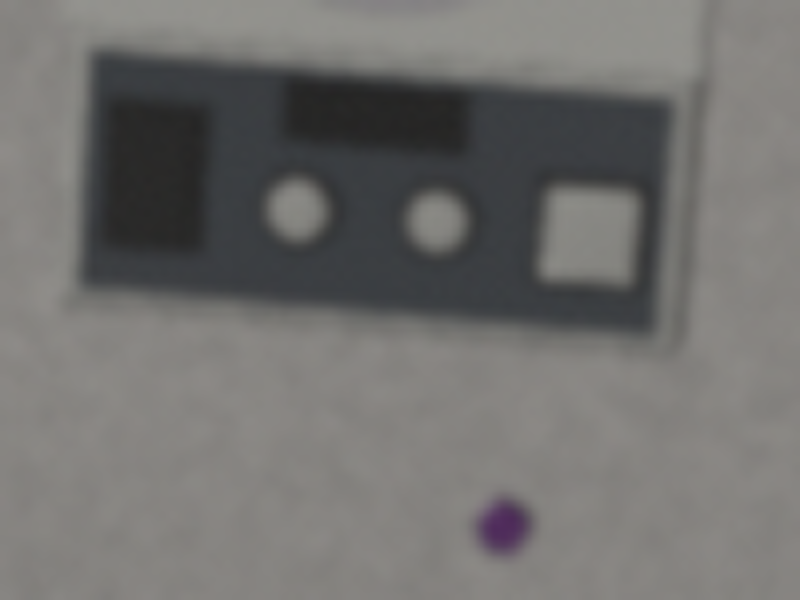

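Panel pose: yaw is about -0.093. The up-to-start key spacing measures 87 mm against 88 given, and the heights of about 72 mm agree. Moving above the panel for a closer look.

```bash
cat >> h.py <<'E'
def delta(p):
    s=env.observe(); T=rot(s['ee_rot']); print('tool x,y',T[:,0].round(3),T[:,1].round(3),'z',T[:,2].round(3)); d=(np.array(p)-s['ee_pos'])@T
    print('shift m',d.round(4),'rows units',(d/0.25).round(4))
E
python3 -c "
from h import *
delta([0.43,0.19,0.24])"
```

```text
tool x,y [-0.965  0.261 -0.   ] [ 0.261  0.965 -0.002] z [-0.    -0.001 -1.   ]
shift m [-0.3655 -0.329  -0.009 ] rows units [-1.4622 -1.316  -0.0358]
```

```bash
python3 -m inch '[[[0,0,-0.108,-0.73,-0.66,-0.04,-1],[0,0,-0.108,-0.73,-0.66,-0.04,-1],[0,0,-0.108,-0.73,-0.66,-0.04,-1],[0,0,-0.108,-0.73,-0.66,-0.04,-1],[0,0,-0.108,-0.73,-0.66,-0.04,-1],[0,0,-0.108,-0.73,-0.66,-0.04,-1],[0,0,-0.108,-0.73,-0.66,-0.04,-1]]]' 40; python3 -c "
from h import *
delta([0.43,0.19,0.24])"
```

```text
clock: 0.68
ee_pos: [0.3011, 0.3896, 0.2416]
ee_rot: [0.163, 3.135, -0.004]
force: [0.3, -0.4, -0.8]
finger_gap: 0.007
gripper_force: 0.0
tool x,y [-0.995  0.103 -0.002] [ 0.103  0.995 -0.003] z [ 0.002 -0.003 -1.   ]
shift m [-0.1489 -0.1852  0.0023] rows units [-0.5954 -0.7408  0.0093]
```

```bash
python3 -m inch '[[[0,0,0,-0.58,-0.73,0,-1],[0,0,0,-0.58,-0.73,0,-1],[0,0,0,-0.58,-0.73,0,-1],[0,0,0,-0.58,-0.73,0,-1],[0,0,0,-0.58,-0.73,0,-1],[0,0,0,-0.58,-0.73,0,-1],[0,0,0,-0.58,-0.73,0,-1],[0,0,0,-0.58,-0.73,0,-1]]]'; python3 - <<'E'
from h import *
import pickle
c=env.capture('wrist'); pickle.dump(c,open('w1.pkl','wb')); cv2.imwrite('pics/w1.png',c['color'][:,:,::-1]); print(c['xyz'],env.observe()['ee_pos'])
E
```

```text
clock: 1.35
ee_pos: [0.4238, 0.2001, 0.2411]
ee_rot: [-0.153, -3.138, 0.0]
force: [-0.9, 1.2, -0.2]
finger_gap: 0.001
gripper_force: 0.0
[0.35422665 0.20710704 0.38318094] [0.42306883 0.20141186 0.24105868]
```

View pics/w1.png

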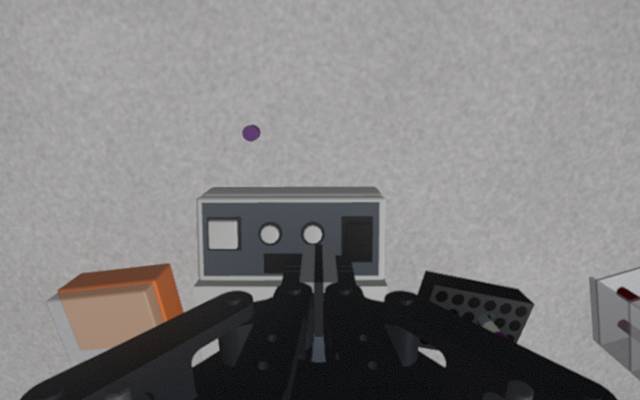

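Wrist view: start key at (223,234), round keys at (270,234) and (313,234), rocker at (357,239), cap at (251,132).

```bash
python3 - <<'E'
from h import *
import pickle
c=pickle.load(open('w1.pkl','rb')); im=c['color']; g=cv2.cvtColor(im,cv2.COLOR_RGB2GRAY)
def blobs(m,x0,y0,amin):
    n,l,st,ce=cv2.connectedComponentsWithStats(m.astype(np.uint8))
    for i in range(1,n):
        if st[i,4]>amin: yield ce[i]+[x0,y0],st[i]
for uv,s in blobs(g[212:250,206:326]>130,206,212,100): print('key',uv.round(1),s[2:],pts(c,uv)[0].round(4),pts(c,uv,.073)[0].round(4))
sub=g[205:275,335:380]; print(np.percentile(sub,[5,20,50,80]))
for uv,s in blobs(sub<40,335,205,200):
    print('rocker',uv.round(1),s,pts(c,uv)[0].round(4))
for v in range(217,262,5): print(v,pts(c,(357,v))[0].round(4))
E
```

```text
key [222.8 235. ] [ 29  28 764] [0.4651 0.1037 0.073 ] [0.4651 0.1037 0.073 ]
key [269.6 234.1] [ 18  17 234] [0.4695 0.1485 0.0702] [0.4685 0.1491 0.073 ]
key [312.5 234.1] [ 18  17 235] [0.4728 0.1902 0.0719] [0.4724 0.1903 0.073 ]
[28. 34. 45. 77.]
rocker [353.6 247.2] [   1   15   36   55 1270] [0.488  0.2286 0.0771]
217 [0.4634 0.2352 0.0606]
222 [0.4646 0.2339 0.0721]
227 [0.4689 0.2334 0.074 ]
232 [0.4728 0.2328 0.0771]
237 [0.4781 0.2326 0.0765]
242 [0.4837 0.2323 0.0754]
247 [0.4884 0.2319 0.0765]
252 [0.4934 0.2315 0.0771]
257 [0.499  0.2312 0.0765]
```

```bash
python3 -c "
from h import *
delta([0.467,0.233,0.092])"
```

```text
tool x,y [-0.995  0.095  0.001] [0.095 0.995 0.   ] z [-0.001  0.    -1.   ]
shift m [-0.0408  0.0356  0.149 ] rows units [-0.1633  0.1424  0.5961]
```

```bash
python3 -m inch '[[[0,0,0,0,0,0,-1],[0,0,0,0,0,0,-1],[0,0,0,0,0,0,-1]]]'; python3 -c "
from h import *
delta([0.467,0.233,0.092])"
```

```text
clock: 1.65
ee_pos: [0.4227, 0.2023, 0.2412]
ee_rot: [-0.144, -3.138, 0.0]
force: [-0.4, 0.6, -0.2]
finger_gap: -0.004
gripper_force: 0.0
tool x,y [-0.996  0.092  0.   ] [ 0.092  0.996 -0.   ] z [-0. -0. -1.]
shift m [-0.0413  0.0347  0.1491] rows units [-0.1653  0.1387  0.5966]
```

Settled. Descending to 16 mm above the rocker's raised end.

```bash
python3 -m inch '[[[0,0,0,-0.165,0.139,0.2,-1],[0,0,0,-0.165,0.139,0.4,-1],[0,0,0,-0.165,0.139,0.5,-1],[0,0,0,-0.165,0.139,0.596,-1],[0,0,0,-0.165,0.139,0.596,-1],[0,0,0,-0.165,0.139,0.596,-1],[0,0,0,-0.165,0.139,0.596,-1],[0,0,0,-0.165,0.139,0.596,-1]]]'; python3 -c "
from h import *
delta([0.467,0.233,0.070])"
```

```text
clock: 2.32
ee_pos: [0.469, 0.2328, 0.0951]
ee_rot: [0.147, 3.135, 0.004]
force: [0.7, 0.3, 0.9]
finger_gap: 0.003
gripper_force: 0.0
tool x,y [-0.996  0.094 -0.003] [0.094 0.996 0.003] z [ 0.003  0.002 -1.   ]
shift m [ 0.0021 -0.      0.0251] rows units [ 8.300e-03 -1.000e-04  1.003e-01]
```

```bash
python3 -m inch '[[[0,0,0,0.008,0,0.03,-1],[0,0,0,0.008,0,0.05,-1],[0,0,0,0.008,0,0.06,-1],[0,0,0,0.008,0,0.07,-1],[0,0,0,0.008,0,0.07,-1]]]';python3 -m inch '[[[0,0,0,0,0,0.008,-1],[0,0,0,0,0,0.012,-1],[0,0,0,0,0,0.012,-1]]]';
```

```text
clock: 2.73
ee_pos: [0.4651, 0.2321, 0.0746]
ee_rot: [-0.147, -3.137, 0.0]
force: [1.4, -0.2, 1.0]
finger_gap: 0.002
gripper_force: 0.0
clock: 2.98
ee_pos: [0.4661, 0.2322, 0.0729]
ee_rot: [0.148, 3.138, 0.001]
force: [-3.8, -2.1, 14.0]
finger_gap: 0.002
gripper_force: 7.0
```

```bash
python3 -m inch '[[[0,0,0,0,0,0.006,-1],[0,0,0,0,0,0.006,-1],[0,0,0,0,0,0.006,-1]]]';python3 -m inch '[[[0,0,0,0.0,0,-0.1,-1],[0,0,0,0.0,0,-0.4,-1],[0,0,0,0,-0.15,-0.55,-1],[0,0,0,0.15,-0.2,-0.55,-1],[0,0,0,0.15,-0.2,-0.55,-1],[0,0,0,0.15,-0.2,-0.55,-1],[0,0,0,0.15,-0.2,-0.55,-1]]]'; python3 - <<'E'
from h import *
import pickle
c=env.capture('wrist'); pickle.dump(c,open('w2.pkl','wb')); cv2.imwrite('pics/w2.png',cv2.resize(c['color'][150:350,230:550,::-1],None,fx=2.5,fy=2.5)); print(env.observe()['ee_pos'])
E
```

```text
clock: 3.23
ee_pos: [0.4662, 0.2323, 0.0725]
ee_rot: [0.148, 3.137, 0.002]
force: [-8.4, -3.9, 27.4]
finger_gap: -0.0
gripper_force: 13.8
clock: 3.82
ee_pos: [0.424, 0.1859, 0.2087]
ee_rot: [0.148, 3.136, 0.003]
force: [0.6, 0.0, -0.8]
finger_gap: -0.002
gripper_force: 0.0
[0.42410765 0.18621486 0.20790958]
```

View pics/w2.png

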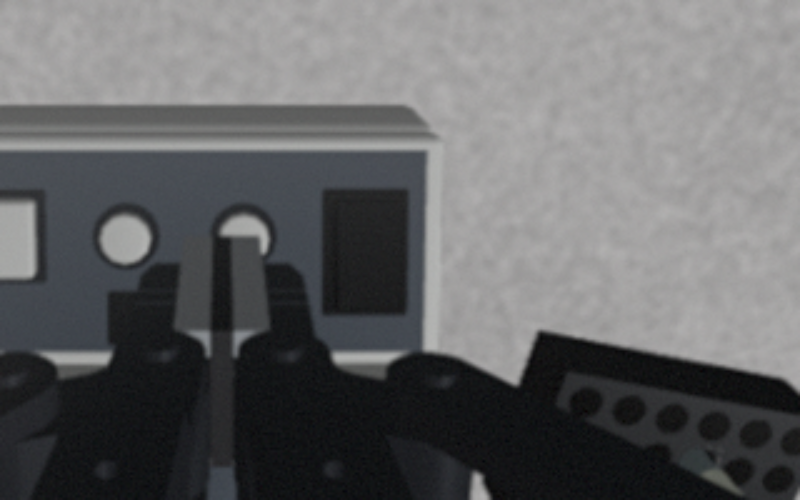

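The rocker (crop centre 365,250) no longer shows its raised front face. Checking its depth profile for the new tilt.

```bash
python3 - <<'E'
from h import *
import pickle
c=pickle.load(open('w2.pkl','rb'))
P=lambda n,us,vs:[print(n,v,np.mean([pts(c,(u,v))[0] for u in us],0).round(4)) for v in vs]
P('rocker',range(370,390,3),range(224,276,5))
E
```

```text
rocker 224 [0.4616 0.238  0.0601]
rocker 229 [0.4653 0.2374 0.0629]
rocker 234 [0.4671 0.236  0.0702]
rocker 239 [0.4542 0.2282 0.112 ]
rocker 244 [0.4753 0.2352 0.073 ]
rocker 249 [0.4791 0.2347 0.0751]
rocker 254 [0.4829 0.2341 0.0772]
rocker 259 [0.487  0.2338 0.0784]
rocker 264 [0.491  0.2333 0.08  ]
rocker 269 [0.4948 0.2328 0.0818]
rocker 274 [0.5054 0.2342 0.0711]
```

The top face slope went from about 0 to 0.4, so the rocker is on. Next, the lid angle from the first views.

```bash
python3 - <<'E'
from h import *
import pickle
yaw=-.093; X=np.array([np.cos(yaw),np.sin(yaw)]);Y=np.array([-X[1],X[0]])
mid=np.array([.4651,.1037])+.066*Y; O=mid+.076*X; print('O',O.round(4))
for n in('top','scene'):
    c=pickle.load(open(n+'.pkl','rb'))
    v,u=np.mgrid[0:400,0:640]; p=pts(c,np.c_[u.ravel(),v.ravel()]); q=p[:,:2]-O; lx=q@X; ly=q@Y; z=p[:,2]
    m=(abs(ly)<.02)&(abs(lx+.0)<.17)&(z>.1)
    i=np.argsort(lx[m]); A=np.c_[lx[m],z[m]][i]; print(n,len(A)); print(A[::max(1,len(A)//25)].round(3).tolist())
E
```

```text
O [0.5469 0.1624]
top 718
[[0.041, 0.214], [0.044, 0.217], [0.048, 0.212], [0.051, 0.207], [0.054, 0.213], [0.056, 0.214], [0.06, 0.216], [0.062, 0.215], [0.066, 0.217], [0.068, 0.218], [0.072, 0.22], [0.075, 0.215], [0.08, 0.208], [0.083, 0.202], [0.088, 0.195], [0.092, 0.191], [0.097, 0.181], [0.101, 0.174], [0.105, 0.168], [0.11, 0.16], [0.115, 0.154], [0.119, 0.144], [0.125, 0.139], [0.13, 0.131], [0.135, 0.121], [0.14, 0.114]]
scene 1995
[[0.041, 0.213], [0.048, 0.21], [0.06, 0.216], [0.072, 0.217], [0.075, 0.218], [0.078, 0.211], [0.082, 0.208], [0.084, 0.2], [0.088, 0.196], [0.091, 0.19], [0.094, 0.186], [0.097, 0.181], [0.1, 0.178], [0.104, 0.17], [0.107, 0.166], [0.11, 0.161], [0.113, 0.158], [0.116, 0.153], [0.12, 0.149], [0.123, 0.142], [0.126, 0.134], [0.129, 0.129], [0.133, 0.122], [0.136, 0.12], [0.14, 0.114], [0.143, 0.106]]
```

Lid angle is about 1.04 rad, with its front edge at local x≈0.07, z≈0.22. I'll go over the top to just behind that edge, then follow the arc down.

```bash
python3 -c "
from h import *
delta([.6514,.1526,.255])"
```

```text
tool x,y [-0.996  0.094 -0.001] [0.094 0.996 0.001] z [ 0.001  0.001 -1.   ]
shift m [-0.2295 -0.0121 -0.0469] rows units [-0.918  -0.0483 -0.1874]
```

```bash
python3 -m inch '[[[0,0,0,0,-0.048,-0.15,-1],[0,0,0,0,-0.048,-0.24,-1],[0,0,0,-0.1,-0.048,-0.24,-1],[0,0,0,-0.25,-0.048,-0.24,-1],[0,0,0,-0.4,-0.048,-0.24,-1],[0,0,0,-0.55,-0.048,-0.24,-1],[0,0,0,-0.7,-0.048,-0.24,-1],[0,0,0,-0.85,-0.048,-0.22,-1],[0,0,0,-0.918,-0.048,-0.187,-1],[0,0,0,-0.918,-0.048,-0.187,-1],[0,0,0,-0.918,-0.048,-0.187,-1],[0,0,0,-0.918,-0.048,-0.187,-1]]]'; python3 - <<'E'
from h import *
yaw=-.093; X=np.array([np.cos(yaw),np.sin(yaw)]);O=np.array([.5469,.1624])
for x,z in [(105,213),(84.5,213),(61.3,204),(39.3,190),(20,172),(5,151),(-3,133.4),(-7,119)]: delta([*(O+x/1000*X),z/1000])
E
```

```text
clock: 4.87
ee_pos: [0.6506, 0.1527, 0.253]
ee_rot: [-0.147, -3.136, 0.001]
force: [0.1, 0.1, -0.1]
finger_gap: -0.001
gripper_force: 0.0
tool x,y [-0.996  0.093  0.002] [ 0.093  0.996 -0.001] z [-0.002 -0.001 -1.   ]
shift m [-0.0009  0.      0.04  ] rows units [-3.700e-03  1.000e-04  1.599e-01]
tool x,y [-0.996  0.093  0.002] [ 0.093  0.996 -0.001] z [-0.002 -0.001 -1.   ]
shift m [0.0196 0.     0.04  ] rows units [7.830e-02 1.000e-04 1.601e-01]
tool x,y [-0.996  0.093  0.002] [ 0.093  0.996 -0.001] z [-0.002 -0.001 -1.   ]
shift m [0.0428 0.     0.0491] rows units [0.171  0.     0.1962]
tool x,y [-0.996  0.093  0.002] [ 0.093  0.996 -0.001] z [-0.002 -0.001 -1.   ]
shift m [0.0647 0.     0.0631] rows units [0.2589 0.     0.2524]
tool x,y [-0.996  0.093  0.002] [ 0.093  0.996 -0.001] z [-0.002 -0.001 -1.   ]
shift m [0.084  0.     0.0812] rows units [3.359e-01 1.000e-04 3.246e-01]
tool x,y [-0.996  0.093  0.002] [ 0.093  0.996 -0.001] z [-0.002 -0.001 -1.   ]
shift m [0.0989 0.     0.1022] rows units [3.957e-01 1.000e-04 4.087e-01]
tool x,y [-0.996  0.093  0.002] [ 0.093  0.996 -0.001] z [-0.002 -0.001 -1.   ]
shift m [0.1069 0.     0.1198] rows units [4.276e-01 2.000e-04 4.792e-01]
tool x,y [-0.996  0.093  0.002] [ 0.093  0.996 -0.001] z [-0.002 -0.001 -1.   ]
shift m [0.1109 0.     0.1342] rows units [4.435e-01 2.000e-04 5.368e-01]
```

```bash
python3 -m inch '[[[0,0,0,0,0,0.1,-1],[0,0,0,0,0,0.16,-1],[0,0,0,0.04,0,0.16,-1],[0,0,0,0.078,0,0.16,-1],[0,0,0,0.125,0,0.175,-1],[0,0,0,0.171,0,0.196,-1],[0,0,0,0.215,0,0.222,-1],[0,0,0,0.259,0,0.252,-1],[0,0,0,0.3,0,0.287,-1],[0,0,0,0.336,0,0.325,-1],[0,0,0,0.336,0,0.325,-1],[0,0,0,0.336,0,0.325,-1]]]'; python3 - <<'E'
from h import *
yaw=-.093; X=np.array([np.cos(yaw),np.sin(yaw)]);O=np.array([.5469,.1624])
for x,z in [(5,151),(-3,133.4),(-7,119)]: delta([*(O+x/1000*X),z/1000])
c=env.capture('scene'); cv2.imwrite('pics/s2.png',cv2.resize(c['color'][130:330,220:540,::-1],None,fx=2.5,fy=2.5))
E
```

```text
clock: 5.87
ee_pos: [0.5669, 0.1609, 0.1743]
ee_rot: [0.146, 3.138, 0.001]
force: [-0.1, 0.1, 0.9]
finger_gap: 0.004
gripper_force: 0.0
tool x,y [-0.996  0.093 -0.001] [0.093 0.996 0.001] z [ 0.001  0.001 -1.   ]
shift m [ 0.0151 -0.0004  0.0233] rows units [ 0.0603 -0.0016  0.0931]
tool x,y [-0.996  0.093 -0.001] [0.093 0.996 0.001] z [ 0.001  0.001 -1.   ]
shift m [ 0.0231 -0.0004  0.0409] rows units [ 0.0923 -0.0017  0.1635]
tool x,y [-0.996  0.093 -0.001] [0.093 0.996 0.001] z [ 0.001  0.001 -1.   ]
shift m [ 0.0271 -0.0004  0.0553] rows units [ 0.1083 -0.0017  0.2211]
```

View pics/s2.png

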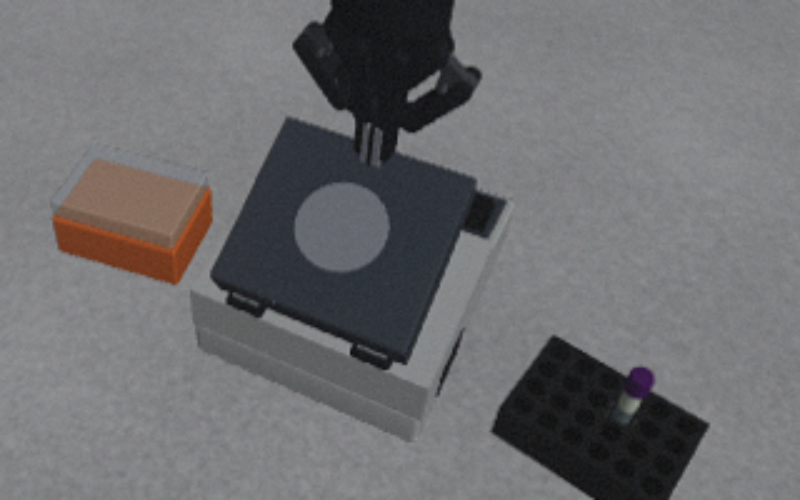

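The fingertips rest on the lid top behind the front edge (crop 372,160) and the lid is coming down. Carrying on to shut.

```bash
python3 -m inch '[[[0,0,0,0.03,0,0.04,-1],[0,0,0,0.06,0,0.093,-1],[0,0,0,0.08,0,0.13,-1],[0,0,0,0.092,0,0.163,-1],[0,0,0,0.1,0,0.19,-1],[0,0,0,0.108,0,0.21,-1],[0,0,0,0.108,0,0.215,-1],[0,0,0,0.108,0,0.22,-1],[0,0,0,0.108,0,0.22,-1],[0,0,0,0.108,0,0.22,-1]]]'
```

```text
clock: 6.75
ee_pos: [0.541, 0.1628, 0.1208]
ee_rot: [0.148, 3.137, 0.002]
force: [-9.7, -1.4, 23.2]
finger_gap: -0.0
gripper_force: 11.6
```

Firm stop at z = 0.121, which is the shut height. Lifting off and moving to the start key.

```bash
python3 -m inch '[[[0,0,0,0,0,-0.1,-1],[0,0,0,0,0,-0.25,-1],[0,0,0,0.1,-0.08,-0.3,-1],[0,0,0,0.2,-0.16,-0.3,-1],[0,0,0,0.3,-0.21,-0.3,-1],[0,0,0,0.32,-0.21,-0.3,-1],[0,0,0,0.32,-0.21,-0.3,-1],[0,0,0,0.32,-0.21,-0.3,-1],[0,0,0,0.32,-0.21,-0.3,-1]]]'; python3 - <<'E'
from h import *
delta([.4651,.1037,.09])
c=env.capture('top'); 
yaw=-.093; X=np.array([np.cos(yaw),np.sin(yaw)]);Y=np.array([-X[1],X[0]]);O=np.array([.5469,.1624])
v,u=np.mgrid[100:280,200:350]; p=pts(c,np.c_[u.ravel(),v.ravel()]); q=p[:,:2]-O; lx=q@X; ly=q@Y
for a in range(-40,120,10):
    for s in (-.055,0,.055):
        m=(abs(ly-s)<.012)&(abs(lx-a/1000)<.005); print(a,s,np.median(p[m,2]).round(4),end='; ')
    print()
E
```

```text
clock: 7.5
ee_pos: [0.4572, 0.1187, 0.1935]
ee_rot: [0.147, 3.137, 0.0]
force: [0.0, -0.4, 0.5]
finger_gap: 0.002
gripper_force: 0.0
tool x,y [-0.996  0.093 -0.001] [0.093 0.996 0.   ] z [ 0.001  0.    -1.   ]
shift m [-0.0091 -0.0142  0.1035] rows units [-0.0365 -0.0568  0.4139]
-40 -0.055 0.5644; -40 0 nan; -40 0.055 0.0724; 
-30 -0.055 0.5607; -30 0 0.1; -30 0.055 0.0741; 
-20 -0.055 0.122; -20 0 0.1213; -20 0.055 0.1198; 
-10 -0.055 0.1221; -10 0 0.122; -10 0.055 0.1219; 
0 -0.055 0.1218; 0 0 0.121; 0 0.055 0.122; 
10 -0.055 0.1219; 10 0 0.1211; 10 0.055 0.1219; 
20 -0.055 0.1214; 20 0 0.1226; 20 0.055 0.1218; 
30 -0.055 0.1215; 30 0 0.1224; 30 0.055 0.1212; 
40 -0.055 0.1219; 40 0 0.1227; 40 0.055 0.1217; 
50 -0.055 0.1213; 50 0 0.1219; 50 0.055 0.1218; 
60 -0.055 0.1215; 60 0 0.1225; 60 0.055 0.1217; 
70 -0.055 0.1217; 70 0 0.1223; 70 0.055 0.1215; 
80 -0.055 0.1222; 80 0 0.1215; 80 0.055 0.1217; 
90 -0.055 0.1218; 90 0 0.1217; 90 0.055 0.1213; 
100 -0.055 0.1222; 100 0 0.1219; 100 0.055 0.122; 
110 -0.055 0.1214; 110 0 0.1222; 110 0.055 0.1217;
  return _methods._mean(a, axis=axis, dtype=dtype,
  ret = ret.dtype.type(ret / rcount)
```

The lid top is flat at 0.122, so it is shut. Now tilting 12° to press square to the panel, hovering 15 mm off the key.

```bash
python3 -m inch '[[[0,-0.07,0,-0.02,-0.057,0.1,-1],[0,-0.134,0,-0.02,-0.057,0.2,-1],[0,-0.134,0,-0.02,-0.057,0.3,-1],[0,-0.134,0,-0.023,-0.057,0.38,-1],[0,-0.134,0,-0.023,-0.057,0.42,-1],[0,-0.134,0,-0.023,-0.057,0.42,-1],[0,-0.134,0,-0.023,-0.057,0.42,-1],[0,-0.134,0,-0.023,-0.057,0.42,-1]]]'; python3 - <<'E'
from h import *
delta([.4651,.1037,.073])
E
```

```text
clock: 8.22
ee_pos: [0.4612, 0.1035, 0.0887]
ee_rot: [0.138, 2.927, -0.015]
force: [-0.5, 0.2, -0.0]
finger_gap: 0.001
gripper_force: 0.0
tool x,y [-0.973  0.092 -0.21 ] [0.094 0.996 0.   ] z [ 0.209 -0.02  -0.978]
shift m [-0.0004  0.0006  0.0162] rows units [-0.0018  0.0023  0.0647]
```

```bash
python3 -m inch '[[[0,0,0,0,0,0.03,-1],[0,0,0,0,0,0.055,-1],[0,0,0,0,0,0.065,-1],[0,0,0,0,0,0.075,-1],[0,0,0,0,0,0.08,-1],[0,0,0,0,0,0.08,-1]]]'; python3 -m inch '[[[0,0,0,0,0,0.006,-1],[0,0,0,0,0,0.01,-1],[0,0,0,0,0,0.01,-1]]]'
```

```text
clock: 8.72
ee_pos: [0.4647, 0.103, 0.0687]
ee_rot: [0.138, 2.928, -0.014]
force: [-1.5, 0.5, 4.0]
finger_gap: 0.0
gripper_force: 2.0
clock: 8.97
ee_pos: [0.4651, 0.103, 0.0672]
ee_rot: [0.138, 2.928, -0.013]
force: [-7.5, -0.0, 21.6]
finger_gap: 0.001
gripper_force: 11.0
```

Force rose from 4 N to 21.6 N over the last 1.5 mm, so the key is on its stop. Retreating along the normal, then checking.

```bash
python3 -m inch '[[[0,0,0,0,0,-0.1,-1],[0,0,0,0,0,-0.25,-1],[0,0,0,0,0,-0.4,-1],[0,0,0,0.1,0,-0.55,-1],[0,0,0,0.15,0,-0.6,-1],[0,0,0,0.15,0,-0.6,-1],[0,0,0,0.15,0,-0.6,-1],[0,0,0,0.15,0,-0.6,-1]]]'; python3 - <<'E'
from h import *
print(env.observe()['force'])
a=env.capture('wrist')['color'][:,:,::-1]
cv2.imwrite('pics/e.png',a)
c=env.capture('top')
for n,uv in dict(cap=(288,270),rack=(200,180),box=(360,193)).items(): print(n,pts(c,uv)[0].round(3))
cv2.imwrite('pics/e2.png',cv2.resize(c['color'][100:300,150:450,::-1],None,fx=2.5,fy=2.5))
E
```

```text
clock: 9.63
ee_pos: [0.3975, 0.1092, 0.2049]
ee_rot: [0.138, 2.928, -0.014]
force: [0.2, 0.2, 0.2]
finger_gap: -0.003
gripper_force: 0.0
[0.24656141 0.24953052 0.24435442]
cap [0.402 0.107 0.361]
rack [0.602 0.348 0.032]
box [ 0.563 -0.047  0.065]
```

View pics/e.png

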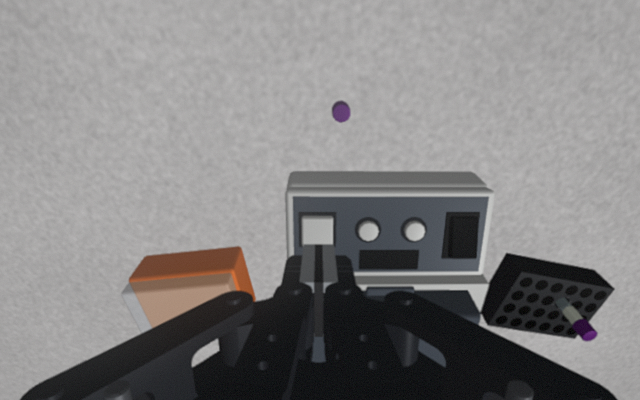

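View pics/e2.png

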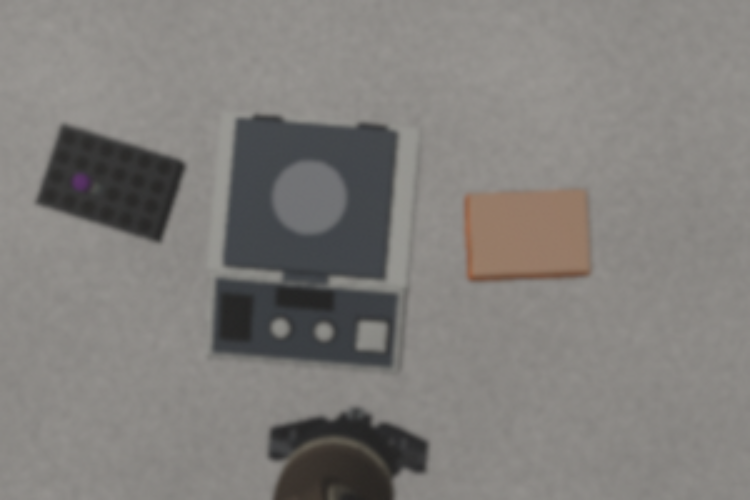

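The lid is shut (crop centre 310,197), the rocker is down at (463,235), the start key is back out at (318,230), and the rack, tip box and cap have not moved. Handing in.

```bash
python3 -c "
from workcell import env
print(env.sign_off())"
```

```text
the job is handed in; nothing more can be done
None
```

I switched the rocker on, shut the lid, pressed the start key to its stop and let it spring back, then handed the job in at about 9.7 s; no verdict came back, and the display still looked dark in the last picture.

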